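# Pop open the sample lid of the bench meter

### The job

Two bench meters stand side by side; the sample lid of the one with the wide, square lid has to be opened for the next sample. With a fingertip press that lid once, near its front edge, until its push-push latch lets go, then take the finger away and let the lid pop up by itself; do not pull or lift it, and do not push it shut again. Keep clear of it for two seconds to see that it stays open, leave the meter with the narrow lid shut, and do not disturb the bottles and cups.

Things in the scene. Friction and masses are not known exactly. Their poses are not given: they have to be found in the camera images.
- wide_meter: The meter to open: lid 100 mm wide (y), 90 mm deep (x). White box 200 mm (x) by 150 mm (y), 75 mm high, fixed on a grey plinth 2 to 30 mm high; origin at the centre of the box's underside, z up. Its -x side, with display and keys (62 mm up), faces the robot roughly. Its grey lid lies on the rear part of the top, hinged at the rear (+x).
- narrow_meter: The meter to leave shut: lid only 45 mm wide (y), 90 mm deep (x). Either meter may be the left one. White box 200 mm (x) by 150 mm (y), 75 mm high, fixed on a grey plinth 2 to 30 mm high; origin at the centre of the box's underside, z up. Its -x side, with display and keys (62 mm up), faces the robot roughly. Its grey lid lies on the rear part of the top, hinged at the rear (+x).
- wide_lid_front (a point): The spot to press: on the top face of the wide lid, mid-width, 20 mm in from its front edge, 70 mm from its hinge. Shut, the lid's top is 87 mm above the meter's origin, 12 mm proud of the case. Moves with the lid. Pressed here, the lid sinks against about 4 N; at 2.5 mm down the latch lets go, at 6 mm it meets the hard stop.
- wide_lid (a joint): Angle of the wide lid, rad: 0 = shut and latched, grows as the front edge rises, negative = pushed in (hard stop at -0.085). Push-push latch: past -0.036 it lets go; when the finger leaves, a damped spring swings the lid up to about 0.63 in some 1.5 s (front edge 50 mm higher), following a finger that rises slowly. Pressing the open lid fully down latches it shut again.
- narrow_lid (a joint): Angle of the narrow lid, rad: 0 = shut and latched, grows as the front edge rises, negative = pushed in (hard stop at -0.085). Same latch; it must stay shut.
- cup_a: A clear plastic cup, 72 mm across and 90 mm tall, standing loose on the bench; to be left alone. Origin at the centre of its underside, z up.
- dropper: A small white dropper bottle, 34 mm across and 85 mm tall, standing loose on the bench; to be left alone. Origin at the centre of its underside, z up.
- cup_b: A clear plastic cup, 72 mm across and 90 mm tall, standing loose on the bench; to be left alone. Origin at the centre of its underside, z up.
- reagent: A white reagent bottle, 74 mm across and 170 mm tall, standing loose on the bench; to be left alone. Origin at the centre of its underside, z up.
- amber: An amber bottle, 54 mm across and 110 mm tall, standing loose on the bench; to be left alone. Origin at the centre of its underside, z up.
- jar: A low white screw-top jar, 60 mm across and 60 mm tall, standing loose on the bench; to be left alone. Origin at the centre of its underside, z up.
- vial: A small glass vial with a black cap, 28 mm across and 50 mm tall, standing loose on the bench; to be left alone. Origin at the centre of its underside, z up.
Things that resemble listed ones, but are neither listed nor needed, are in the scene too. Leave any yellow look-alike of the narrow_meter alone.

How it is judged:
On the way, in this order (a step that is already met when the one before it is completed fails the run):
1. a fingertip presses the wide lid in until its latch lets go (value of joint wide_lid below -0.025 rad and contact force between the fingers and wide_lid above 0.5 N).
2. the wide lid has popped up and stays open for 2 s, touched by nothing (value of joint wide_lid between 0.4 and 0.85 rad and contact force between each of the arm, the fingers and wide_lid below 0.05 N), for 2 s.
At the end, for the whole second after the job is handed in: the wide lid stands open by itself at 0.4 to 0.85 rad and at rest, the narrow lid is shut (within 0.03 rad), after the wide lid was pressed in past its latch point and then stayed open, untouched, for 2 s (value of joint wide_lid between 0.4 and 0.85 rad and velocity of joint wide_lid between -0.1 and 0.1 rad/s and value of joint narrow_lid between -0.03 and 0.03 rad).
It fails at once if the wide lid is pulled or lifted wider than it pops by itself (0.85 rad) (value of joint wide_lid above 0.85 rad).
It fails at once if the popped lid is pushed shut again (value of joint wide_lid between 0.015 and 0.06 rad and velocity of joint wide_lid below -0.2 rad/s and contact force between any of the fingers, the arm and wide_lid above 0.5 N).
It fails at once if the narrow lid's latch is pressed or the lid opened (value of joint narrow_lid above 0.06 rad or value of joint narrow_lid below -0.036 rad).
It fails at once if a bottle or cup is moved by more than 40 mm, lifted or knocked over (distance of any of cup_a, dropper, cup_b, reagent, amber, jar, vial from where it was at the start of the episode above 0.04 m or angle between any of cup_a, dropper, cup_b, reagent, amber, jar, vial's own z axis and vertical above 0.5 rad).
It also fails if it takes over 35 s, if anything falls off the work surface, if the arm or the gripper's body presses on something with over 40 N, if the wrist force passes 120 N, or if a joint passes its speed limit or range.

### The arm

A 6-joint arm with a two-finger parallel gripper is mounted at the origin on the work surface. World frame = base frame: x ahead of the robot, y to its left, z up, the work surface at z = 0. Lengths are in m, angles in rad, forces in N, time in s.
With the tool pointing down it reaches from about 0.225 to 0.875 m from the base axis. Payload 3.4 kg.
Tool frame: the origin (TCP) lies between the finger pads; the fingertips stand 25 mm ahead of it and the grasp point (between the pads) lies 6 mm ahead of it; z points along the fingers, y is the line along which they close (so a half turn about z gives the same grasp; the last joint's range is limited). The gripper opens to 85 mm and grips with 20 to 120 N. Pads are 22 mm wide; open, the fingers measure 114 mm over their backs; the gripper's body (76 mm by 85 mm) begins 54 mm behind the grasp point. The pads swing forward as they close: fully open they stand 13 mm farther back than shut.
Start: joints at [-0.121, 0.276, 1.505, -0, 1.361, -0.121], TCP at [0.575, -0, 0.256] pointing down, gripper open.
Joint ranges: [-2.89, 2.89], [-0.75, 2.08], [0.22, 2.7], [-1.18, 4.32], [0.11, 2.71], [-2.7, 2.7]. Speed limits (rad/s): [2.57, 2.57, 3.14, 3.14, 3.14, 3.14].

### API

Orientations are given as a unit quaternion [w, x, y, z].
In Python, from rig import manip, cams, ticket gives the robot as it stands.
- The arm moves only by the tool step_arm, never from a script. Its argument "increments" is a list of rows, each an object with "dp": the shift along the world's x, y, z each as a share of 0.2 m, from -1 to 1, a list of three; "yaw": the turn about the world's z as a share of 0.15 rad, from -1 to 1; "grip": the opening, from 0 (shut) to 1 (fully open). In form: [{"dp": [tx, ty, tz], "yaw": yaw, "grip": grip}, ...]. A call has 1 to 5 rows; each row shifts and turns the commanded pose from where the row before left it; what a row does not reach is not made up. A row lasts 1/8 s, in which the tool goes at most 62.5 mm and 10.7 degrees, less where a joint would pass 70% of its speed; a pose out of reach is approached as far as the arm can. A call with a number of a shift or a turn outside -1 to 1 is refused whole. A call with a gripper value outside its range is refused whole. The fingers move at their own pace and stop on an object; "squeeze" is the grip in N (left out, the last holds). Time passes only in rows, so rows that do not move let the fingers close. It gives the time, the measured TCP pose, the force, the opening and the grip force at its end, in the units of the state.
- manip.get_state(): the state, without advancing time (a new reading comes with each control period).
- cams.get_image(name): name is "scene" or "side" or "wrist"; returns the picture (420x560x3 uint8, blue, green, red); there is no depth.
- cams.get_calibration(name): a dict with "fx", "fy", "cx", "cy" (pixels), "k1" (the pictures are not rectified: a ray, as slopes to the right and down, at radius r is drawn at 1 + k1 r^2 times it, then the intrinsics apply), "extrinsics" (4x4, takes a point from camera to world coordinates). Camera axes: x right, y up, looking along -z (the intrinsics and any distortion apply to the point x, -y, -z); pixel columns grow to the right and rows downward; lengths in m; the calibration is good to about 2 mm. A picture is of the moment at which its call begins: read the wrist's pose just before it. get_calibration takes no time and is no camera call; for the wrist camera it gives the pose at the moment of the call.
- ticket.sign_off(): hands the job in; it is judged then, once.
The state is a dict: "clock": time; "qpos": joint angles; "qd": joint speeds; "effort": joint torques, N m; "position": TCP position; "ee_rot": TCP orientation; "contact_force": force on the tool from outside, world axes, zero at the start; "moment": the same for the moment, N m; "width": finger opening in m; "gripper_force": force on a finger pad.
Only numpy, scipy, OpenCV 4.12 (cv2) and the standard library are available. Lean on these libraries where they do the work, as an engineer would, in place of code of your own. Each camera call takes 0.05 s, during which the arm holds its last target. There are 200 camera calls.

## Working session

There is one attempt and no reset: what is moved stays moved. The work goes in short steps, Python scripts to look and compute and a tool call to move; the robot and the scene stay as the last step left them, time stands still between calls to the robot, and variables do not carry over. Pictures are saved under pics/ and viewed, at most 10 in all, crops included, and the job is handed in when it is done.

Besides the shell and the picture viewer there is one more tool, called after "Emit:" by a JSON object that holds its "fn" and its "kwargs". step_arm: Moves the arm, as the interface text tells. Shift numbers are shares of 0.2 m and turn numbers shares of 0.15 rad, none past 1 either way. Its arguments: {"type":"object","properties":{"increments":{"type":"array"},"squeeze":{"type":"number"}},"required":["increments"]}

```bash
mkdir -p pics; cat > h.py <<'E'
import numpy as np, cv2
from rig import manip, cams, ticket
def ray(c,u,v):
    d=np.array([(u-c["cx"])/c["fx"],(v-c["cy"])/c["fy"]]); s=d.copy()
    for _ in range(20): s=d/(1+c["k1"]*(s@s))
    E=np.array(c["extrinsics"]); return E[:3,3],E[:3,:3]@np.array([s[0],-s[1],-1])
def onz(c,u,v,z):
    o,d=ray(c,u,v); return o+d*(z-o[2])/d[2]
def proj(c,p):
    E=np.array(c["extrinsics"]); q=E[:3,:3].T@(np.array(p)-E[:3,3]); s=np.array([q[0],-q[1]])/-q[2]
    s=s*(1+c["k1"]*(s@s)); return np.array([c["fx"]*s[0]+c["cx"],c["fy"]*s[1]+c["cy"]])
E
python3 - <<'E'
from h import *
for n in ("scene","side"):
    cv2.imwrite(f"pics/{n}0.png",cams.get_image(n)); c=cams.get_calibration(n); print(n,np.round(np.array(c["extrinsics"])[:3,3],3),c["fx"])
s=manip.get_state(); print(s["clock"],s["position"],s["contact_force"])
E
```

```text
scene [1.049 0.79  1.173] 425.36886612199726
side [0.259 0.898 0.77 ] 435.31785985938967
0.1 [5.74575604e-01 6.69049706e-05 2.55504092e-01] [-0.33629196  0.33270354 -0.1116791 ]
```

View pics/scene0.png

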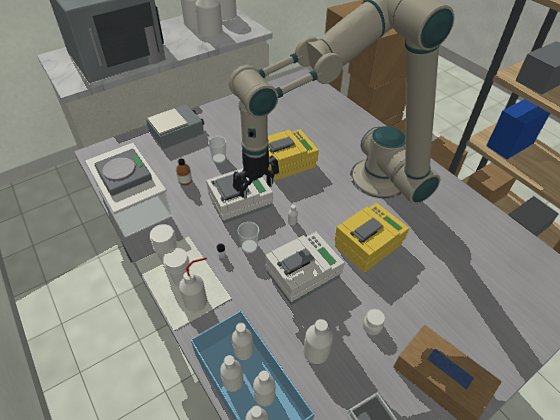

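View pics/side0.png

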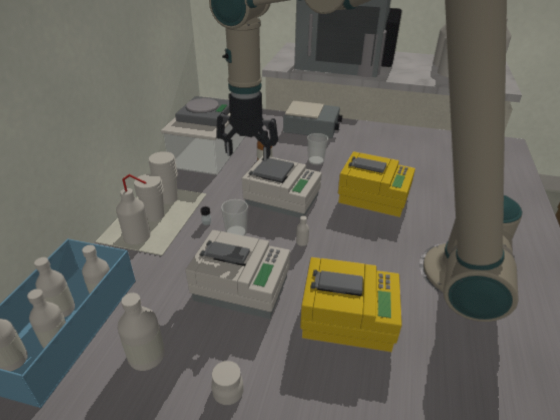

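Scene view: there are two white meters, at (305,263) and, under the gripper, (240,195), and two yellow look-alikes at (372,235) and (292,152). In the side view the candidate lids are white-near (227,252), white-far (272,170), yellow (340,284) and yellow (368,165). The far white lid looks wider, so I'll check it in a close crop.

```bash
python3 - <<'E'
import cv2
a=cv2.imread("pics/side0.png")[145:310,180:330]
cv2.imwrite("pics/crop.png",cv2.resize(a,None,fx=3.6,fy=3.6,interpolation=cv2.INTER_CUBIC))
E
```

```text
(no output)
```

View pics/crop.png

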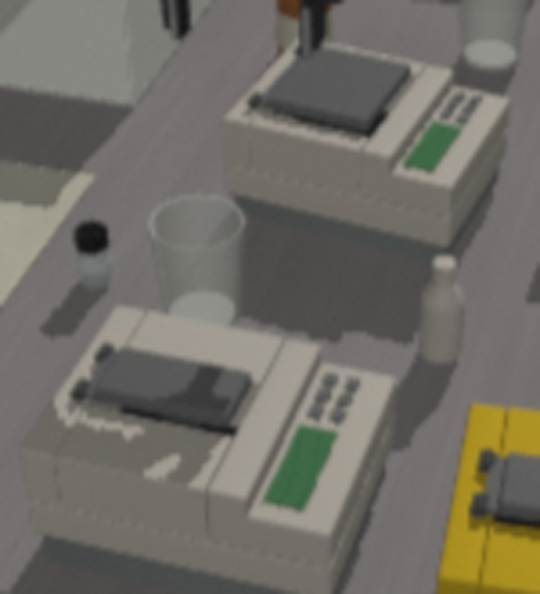

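The far white meter (side-view lid at about (275,170)) has the wide, square lid. The near white one (227,252) is narrow. Next I'll measure in the side and wrist views.

```bash
python3 - <<'E'
from h import *
c=cams.get_calibration("side")
for z in (.09,.105,.117):
    P=[onz(c,180+u/3.6,145+v/3.6,z) for u,v in((412,68),(350,125),(262,97),(303,48))]
    print(z,np.round([p[:2] for p in P],3).tolist(),[round(np.linalg.norm(P[i]-P[i-1]),3) for i in range(4)])
w=cams.get_calibration("wrist"); im=cams.get_image("wrist")
cv2.imwrite("pics/w0.png",im); print(np.round(w["extrinsics"],3).tolist(),w["fx"])
E
```

```text
0.09 [[0.513, -0.258], [0.54, -0.154], [0.622, -0.177], [0.613, -0.266]] [np.float64(0.101), np.float64(0.107), np.float64(0.085), np.float64(0.09)]
0.105 [[0.507, -0.233], [0.534, -0.131], [0.614, -0.153], [0.605, -0.24]] [np.float64(0.099), np.float64(0.105), np.float64(0.084), np.float64(0.088)]
0.117 [[0.502, -0.212], [0.529, -0.113], [0.608, -0.134], [0.599, -0.22]] [np.float64(0.097), np.float64(0.103), np.float64(0.082), np.float64(0.086)]
[[1.0, 0.0, 0.001, 0.574], [-0.001, 0.95, 0.313, 0.08], [-0.001, -0.313, 0.95, 0.374], [0.0, 0.0, 0.0, 1.0]] 329.1005145873351
```

View pics/w0.png

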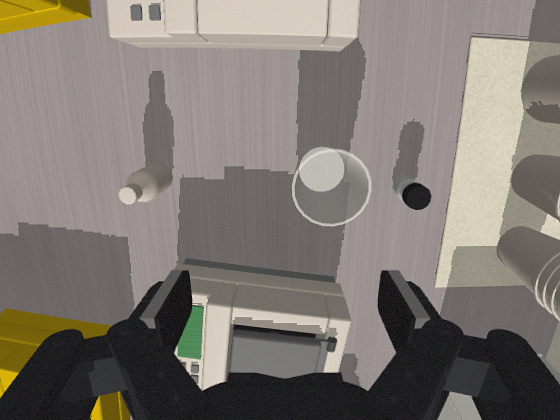

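The wrist view looks along -y. The narrow meter is at the top, and the wide lid at (275,345) is partly hidden by the fingers. I'll shift in -y and shut the fingers.

Emit:
{"fn": "step_arm", "kwargs": {"increments": [{"dp":[0,-0.25,0],"yaw":0,"grip":0},{"dp":[0,-0.25,0],"yaw":0,"grip":0},{"dp":[0,-0.2,0.1],"yaw":0,"grip":0},{"dp":[0,0,0],"yaw":0,"grip":0},{"dp":[0,0,0],"yaw":0,"grip":0}]}}

```text
clock: 0.78
position: [0.5747, -0.1395, 0.2758]
ee_rot: [-0.001, 0.707, 0.707, 0.0]
contact_force: [-0.1, 0.5, 0.7]
width: -0.0001
gripper_force: 0.0
```

```bash
python3 - <<'E'
from h import *
w=cams.get_calibration("wrist"); im=cams.get_image("wrist")
cv2.imwrite("pics/w1.png",im); np.save("w1.npy",w,allow_pickle=True)
s=manip.get_state();print(s["clock"],s["position"],s["ee_rot"],s["width"])
E
```

```text
0.825 [ 0.57459087 -0.1390256   0.2756413 ] [-8.88636353e-04  7.06930207e-01  7.07282753e-01 -8.01451966e-06] -0.00017036837442136328
```

View pics/w1.png

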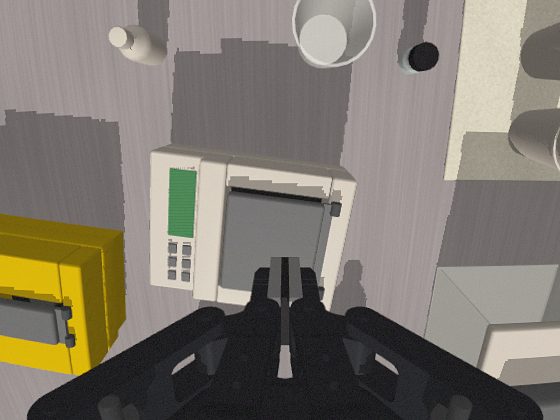

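The wide lid is now clear: front-left corner (231,192), front-right (220,290), rear-left (323,205). I'll triangulate these with the side view.

```bash
python3 - <<'E'
from h import *
w=np.load("w1.npy",allow_pickle=True).item(); c=cams.get_calibration("side")
def tri(a,b):
    (o,d),(p,e)=a,b; d=d/np.linalg.norm(d); e=e/np.linalg.norm(e)
    t=np.linalg.lstsq(np.c_[d,-e],p-o,rcond=None)[0]; return (o+d*t[0]+p+e*t[1])/2, np.linalg.norm(o+d*t[0]-p-e*t[1])
W=[(231,192),(220,290),(323,205)]; S=[(350,125),(412,68),(262,97)]
P=[]
for a,b in zip(W,S):
    x,g=tri(ray(w,*a),ray(c,180+b[0]/3.6,145+b[1]/3.6)); P.append(x); print(np.round(x,4),round(g,4))
zt=np.mean([p[2] for p in P])
for z in (.089,zt,.117):
    FL,FR,RL=[onz(w,*a,z) for a in W]; wd=FR-FL; dp=RL-FL
    u=wd/np.linalg.norm(wd); n=np.array([-u[1],u[0],0]) 
    if n[0]<0:n=-n
    print(round(z,4),np.linalg.norm(wd).round(4),np.linalg.norm(dp).round(4),"press",np.round((FL+FR)/2+.02*n,4),"yaw",np.arctan2(n[1],n[0]).round(3))
# whole top face: case top front corners
for a in ((153,150),(151,284),(356,180)): print(np.round(onz(w,*a,zt-.012),4))
E
```

```text
[ 0.5298 -0.1361  0.1044] 0.0104
[ 0.5082 -0.2437  0.0995] 0.0025
[ 0.6109 -0.1495  0.1076] 0.004
0.089 0.1099 0.0898 press [ 0.5333 -0.2002  0.089 ] yaw -0.162
0.1038 0.1045 0.0854 press [ 0.5362 -0.1935  0.1038] yaw -0.162
0.117 0.0998 0.0816 press [ 0.5388 -0.1876  0.117 ] yaw -0.162
[ 0.4522 -0.1015  0.0918]
[ 0.4317 -0.243   0.0918]
[ 0.6412 -0.1304  0.0918]
```

Height is about 0.103: the case width gives 0.102 and triangulation 0.104. The lid measures about 100 x 88 mm, and the press point is about (0.537, -0.194). I'll hover about 30 mm above it and check.

Emit:
{"fn": "step_arm", "kwargs": {"increments": [{"dp":[-0.19,-0.27,0],"yaw":0,"grip":0},{"dp":[0,0,-0.25],"yaw":0,"grip":0},{"dp":[0,0,-0.25],"yaw":0,"grip":0},{"dp":[0,0,-0.09],"yaw":0,"grip":0},{"dp":[0,0,0],"yaw":0,"grip":0}]}}

```text
clock: 1.45
position: [0.5378, -0.1892, 0.1563]
ee_rot: [-0.002, 0.707, 0.708, -0.001]
contact_force: [-0.2, -0.2, 0.1]
width: 0.0002
gripper_force: 0.0
```

```bash
python3 - <<'E'
from h import *
s=manip.get_state(); a=cams.get_image("side")[120:230,210:350]; b=cams.get_image("wrist")
a=cv2.resize(a,(534,420),interpolation=cv2.INTER_CUBIC); b=b[:,130:396]
w=cams.get_calibration("wrist")
cv2.imwrite("pics/hov.png",np.hstack([a,b])); print(s["clock"],s["position"],s["contact_force"])
p=s["position"]; print(proj(w,[p[0],p[1],p[2]-.025])-[130,0], proj(w,[.537,-.194,.103])-[130,0])
q=proj(cams.get_calibration("side"),[p[0],p[1],p[2]-.025]); print((q-[210,120])*3.814)
E
```

```text
1.45 [ 0.53780223 -0.18922326  0.15629377] [-0.23710882 -0.19874741  0.11559489]
[152.34777157 267.76555972] [151.21932753 251.63460439]
[271.08438497 159.38951602]
```

View pics/hov.png

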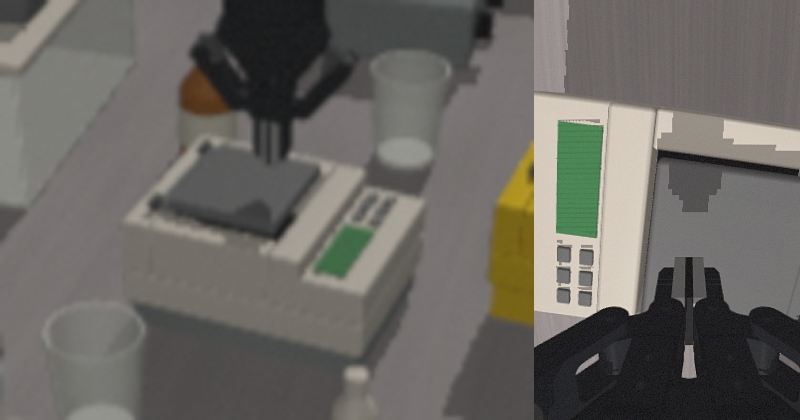

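The closed fingertips hover over the lid (left half: tip (272,155); right half: tip (689,260)). They are about 21 mm in from the front edge (col 647) and near mid-width. Now a guarded descent.

Emit:
{"fn": "step_arm", "kwargs": {"increments": [{"dp":[0,0,-0.05],"yaw":0,"grip":0},{"dp":[0,0,-0.04],"yaw":0,"grip":0},{"dp":[0,0,0],"yaw":0,"grip":0}]}}

```text
clock: 1.92
position: [0.5386, -0.1909, 0.1397]
ee_rot: [-0.001, 0.707, 0.707, -0.0]
contact_force: [-0.3, -0.2, 0.5]
width: -0.0001
gripper_force: 0.0
```

Emit:
{"fn": "step_arm", "kwargs": {"increments": [{"dp":[0,0,-0.01],"yaw":0,"grip":0},{"dp":[0,0,-0.01],"yaw":0,"grip":0}]}}

```text
clock: 2.17
position: [0.5392, -0.1913, 0.1364]
ee_rot: [0.0, 0.707, 0.707, 0.0]
contact_force: [0.4, -0.2, 0.9]
width: 0.0001
gripper_force: 0.0
```

Emit:
{"fn": "step_arm", "kwargs": {"increments": [{"dp":[0,0,-0.01],"yaw":0,"grip":0},{"dp":[0,0,-0.01],"yaw":0,"grip":0}]}}

```text
clock: 2.42
position: [0.539, -0.1912, 0.1325]
ee_rot: [0.0, 0.707, 0.707, 0.0]
contact_force: [-0.5, -0.5, 4.5]
width: -0.0002
gripper_force: 2.2
```

Contact. I'll press on in small steps.

Emit:
{"fn": "step_arm", "kwargs": {"increments": [{"dp":[0,0,-0.008],"yaw":0,"grip":0}]}}

```text
clock: 2.55
position: [0.5388, -0.1912, 0.1311]
ee_rot: [-0.0, 0.707, 0.707, -0.0]
contact_force: [-1.5, 0.3, 5.1]
width: -0.0
gripper_force: 2.2
```

Emit:
{"fn": "step_arm", "kwargs": {"increments": [{"dp":[0,0,-0.006],"yaw":0,"grip":0}]}}

```text
clock: 2.68
position: [0.5387, -0.1911, 0.1298]
ee_rot: [-0.0, 0.707, 0.707, -0.0]
contact_force: [-2.5, 0.4, 3.5]
width: 0.0
gripper_force: 2.2
```

Emit:
{"fn": "step_arm", "kwargs": {"increments": [{"dp":[0,0,-0.006],"yaw":0,"grip":0}]}}

```text
clock: 2.8
position: [0.5385, -0.1911, 0.1284]
ee_rot: [-0.0, 0.707, 0.707, -0.0]
contact_force: [-3.2, 0.5, 4.4]
width: 0.0001
gripper_force: 2.4
```

The tip is at least 4 mm past first contact, beyond the 2.5 mm latch point. Now I'll lift away straight up.

Emit:
{"fn": "step_arm", "kwargs": {"increments": [{"dp":[0,0,0.2],"yaw":0,"grip":0},{"dp":[0,0,0.3],"yaw":0,"grip":0},{"dp":[0,0,0.25],"yaw":0,"grip":0},{"dp":[0,0,0],"yaw":0,"grip":0},{"dp":[0,0,0],"yaw":0,"grip":0}]}}

```text
clock: 3.42
position: [0.5388, -0.1909, 0.2773]
ee_rot: [-0.0, 0.707, 0.707, -0.0]
contact_force: [0.9, -0.3, -1.2]
width: -0.0001
gripper_force: 0.0
```

Emit:
{"fn": "step_arm", "kwargs": {"increments": [{"dp":[0,0,0],"yaw":0,"grip":0},{"dp":[0,0,0],"yaw":0,"grip":0},{"dp":[0,0,0],"yaw":0,"grip":0},{"dp":[0,0,0],"yaw":0,"grip":0},{"dp":[0,0,0],"yaw":0,"grip":0}]}}

```text
clock: 4.05
position: [0.5391, -0.1912, 0.2783]
ee_rot: [0.0, 0.707, 0.707, 0.0]
contact_force: [-0.0, -0.3, -0.3]
width: 0.0
gripper_force: 0.0
```

Emit:
{"fn": "step_arm", "kwargs": {"increments": [{"dp":[0,0,0],"yaw":0,"grip":0},{"dp":[0,0,0],"yaw":0,"grip":0},{"dp":[0,0,0],"yaw":0,"grip":0},{"dp":[0,0,0],"yaw":0,"grip":0},{"dp":[0,0,0],"yaw":0,"grip":0}]}}

```text
clock: 4.68
position: [0.539, -0.1911, 0.2783]
ee_rot: [0.0, 0.707, 0.707, 0.0]
contact_force: [-0.2, -0.3, 0.8]
width: 0.0001
gripper_force: 0.0
```

```bash
python3 - <<'E'
from h import *
s=manip.get_state(); a=cams.get_image("side")[120:230,210:350]; b=cams.get_image("wrist")
a=cv2.resize(a,(534,420),interpolation=cv2.INTER_CUBIC); b=b[:,130:396]
cv2.imwrite("pics/after.png",np.hstack([a,b])); print(s["clock"],s["position"],s["contact_force"])
E
```

```text
4.675 [ 0.53904857 -0.19112775  0.27832712] [-0.21699437 -0.33846916  0.80190358]
```

View pics/after.png

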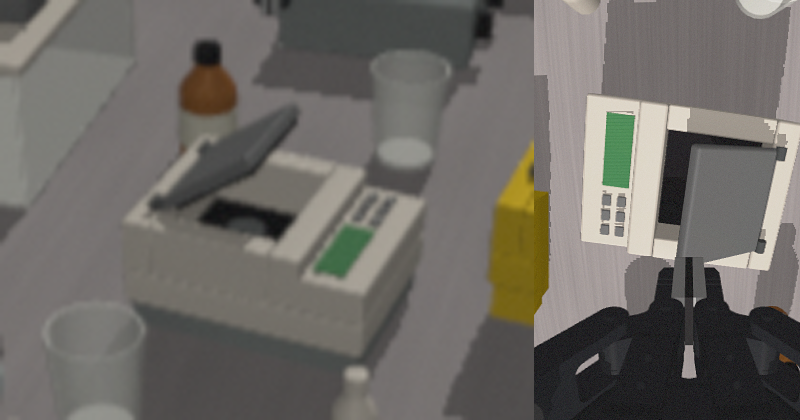

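The lid stands open (left half: front edge raised near (297,108), hinge at (155,205)), and the finger is well above it. I'll wait a little over 3 s, then check again and hand in.

Emit:
{"fn": "step_arm", "kwargs": {"increments": [{"dp":[0,0,0],"yaw":0,"grip":0},{"dp":[0,0,0],"yaw":0,"grip":0},{"dp":[0,0,0],"yaw":0,"grip":0},{"dp":[0,0,0],"yaw":0,"grip":0},{"dp":[0,0,0],"yaw":0,"grip":0}]}}

```text
clock: 5.4
position: [0.5391, -0.1911, 0.2783]
ee_rot: [0.0, 0.707, 0.707, 0.0]
contact_force: [0.7, 0.8, -0.4]
width: -0.0002
gripper_force: 0.0
```

Emit:
{"fn": "step_arm", "kwargs": {"increments": [{"dp":[0,0,0],"yaw":0,"grip":0},{"dp":[0,0,0],"yaw":0,"grip":0},{"dp":[0,0,0],"yaw":0,"grip":0},{"dp":[0,0,0],"yaw":0,"grip":0},{"dp":[0,0,0],"yaw":0,"grip":0}]}}

```text
clock: 6.02
position: [0.5391, -0.1911, 0.2783]
ee_rot: [0.0, 0.707, 0.707, 0.0]
contact_force: [-0.6, 1.0, 0.3]
width: 0.0001
gripper_force: 0.0
```

Emit:
{"fn": "step_arm", "kwargs": {"increments": [{"dp":[0,0,0],"yaw":0,"grip":0},{"dp":[0,0,0],"yaw":0,"grip":0},{"dp":[0,0,0],"yaw":0,"grip":0},{"dp":[0,0,0],"yaw":0,"grip":0},{"dp":[0,0,0],"yaw":0,"grip":0}]}}

```text
clock: 6.65
position: [0.539, -0.1911, 0.2783]
ee_rot: [-0.0, 0.707, 0.707, 0.0]
contact_force: [0.4, -0.2, -0.4]
width: -0.0001
gripper_force: 0.0
```

Emit:
{"fn": "step_arm", "kwargs": {"increments": [{"dp":[0,0,0],"yaw":0,"grip":0},{"dp":[0,0,0],"yaw":0,"grip":0},{"dp":[0,0,0],"yaw":0,"grip":0},{"dp":[0,0,0],"yaw":0,"grip":0},{"dp":[0,0,0],"yaw":0,"grip":0}]}}

```text
clock: 7.28
position: [0.5391, -0.1911, 0.2783]
ee_rot: [0.0, 0.707, 0.707, 0.0]
contact_force: [0.4, 0.2, 0.7]
width: 0.0
gripper_force: 0.0
```

Emit:
{"fn": "step_arm", "kwargs": {"increments": [{"dp":[0,0,0],"yaw":0,"grip":0},{"dp":[0,0,0],"yaw":0,"grip":0},{"dp":[0,0,0],"yaw":0,"grip":0},{"dp":[0,0,0],"yaw":0,"grip":0},{"dp":[0,0,0],"yaw":0,"grip":0}]}}

```text
clock: 7.9
position: [0.5391, -0.1911, 0.2783]
ee_rot: [0.0, 0.707, 0.707, 0.0]
contact_force: [-0.2, 0.4, -0.9]
width: -0.0
gripper_force: 0.0
```

```bash
python3 - <<'E'
from h import *
cv2.imwrite("pics/end.png",cams.get_image("side"))
E
```

```text
(no output)
```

View pics/end.png

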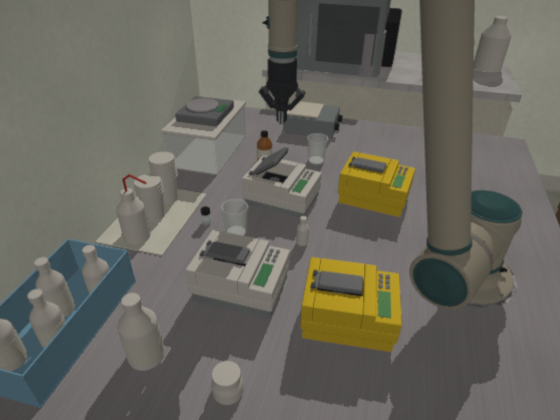

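The wide lid is still open at (270,160), the narrow lid at (227,252) is shut, and the bottles and cups stand where they were.

```bash
python3 -c "
from rig import ticket
print(ticket.sign_off())"
```

```text
the job is handed in; nothing more can be done
None
```

The wide lid was pressed once, popped open by itself and stayed open untouched; the narrow lid is still shut, no bottle or cup was disturbed, and the job is handed in (no verdict was returned).

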